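# Move the handpiece battery from its control unit to the charger

### The arm

A 7-joint arm with a two-finger parallel gripper is mounted at the origin on a cart in front of the work surface, level with it; the furniture and walls round the work are solid. World frame = base frame: x ahead of the robot, y to its left, z up, the work surface at z = 0. Lengths are in m, angles in rad, forces in N, time in s.
With the tool pointing down it reaches from about 0.425 to 0.925 m from the base axis. Payload 6.8 kg.
Tool frame: the origin (TCP) lies midway between the tips of the shut fingers; the grasp point (between the pads) lies 19 mm behind it (grip_point_offset is the distance from the TCP to the grasp point, in m); z points along the fingers, y is the line along which they close (so a half turn about z gives the same grasp; the last joint's range is limited). The gripper opens to 88 mm and grips with 3 to 60 N. Pads are 20 mm wide; open, the fingers measure 115 mm over their backs; the gripper's body (75 mm by 178 mm) begins 61 mm behind the grasp point.
Start: joints at [-1.421, 0.477, 0.022, 1.555, -0.011, 1.109, -0.083], TCP at [0.172, 0.653, 0.223] pointing down, gripper open.
Joint ranges: [-2.96, 2.96], [-0.34, 2.1], [-1.41, 1.46], [0.24, 2.44], [-1.37, 4.51], [0.17, 1.92], [-2.96, 2.96]. Speed limits (rad/s): [2.39, 2.39, 3.14, 3.14, 3.14, 3.14, 3.14].

### API

Orientations are given as a 3x3 rotation matrix whose columns are the frame's x, y, z axes.
In Python, from workcell import state, camera, job_done, find_in, place_of, grip_point_offset gives the robot as it stands.
- The arm moves only by the tool move_arm, never from a script. Its arguments are lists of equal length, an entry for each row: "xyz": the shift along the tool's x, y, z in units of 500 mm (1.0 is 500 mm), a list of three; "delta_rot": the turn, a rotation vector about the tool's x, y, z in units of 360 degrees (1.0 is 360 degrees), a list of three. A call has 1 to 8 rows; each row is the pose to reach, as a shift and turn from the pose commanded when the call began, along the tool's axes at that moment, turning the shorter way round; what a row does not reach only later rows make up. A row lasts 1/10 s, in which the tool goes at most 50 mm and 8.59 degrees, less where a joint would pass 70% of its speed; a pose out of reach is approached as far as the arm can. A call with a number of a shift or a turn outside -1 to 1 is refused whole. A call with a gripper value outside its range is refused whole. "jaw" is the opening, from -1 (shut) to 1 (fully open), set as the call begins (left out, the last holds). The fingers move at their own pace and stop on an object; the grip force is fixed at half the most. Time passes only in rows, so rows that repeat a pose let the fingers close. It gives the time, the measured TCP pose, the force, the opening and the grip force at its end, in the units of the state.
- state(): the state, without advancing time (a new reading comes with each control period).
- camera(name): name is "scene" or "side" or "wrist"; returns a dict with "img" (384x512x3 uint8, blue, green, red), "intrinsics" (3x3 intrinsics, pixels), "world_from_camera" (4x4, takes a point from camera to world coordinates). Camera axes: x right, y down, z forward; pixel columns grow to the right and rows downward; lengths in m; the calibration is good to about 2 mm. A picture is of the moment at which its call begins. There is no depth.
- job_done(): hands the job in; it is judged then, once.
Trained networks look in a picture, given as the dict that the camera call returned (one of the last four; its "shot" number tells which), for a name from the list of things; names that differ only in an ending like _2 or _b are one class to them, and where a whole thing is asked for, a point or a joint stands for the part that bears it (a point fixed in the world has none). Each returns a list of dicts, best first, with "conf" (0 to 1); they miss things now and then, are a little off and sometimes report something else, mostly with a low value. They report only what shows in the picture. A call takes as long as a camera call. They do not tell look-alikes from the thing itself.
- find_in(picture, query): "box" ([left, top, right, bottom] in pixels, round what is visible of it).
- place_of(picture, query): "centre" ([column, row] in pixels: a listed point, or the origin of a listed thing).
The state is a dict: "time_s": time; "joint_positions": joint angles; "joint_vel": joint speeds; "joint_efforts": joint torques, N m; "position": TCP position; "tool_rot": TCP orientation; "contact_force": force on the tool from outside, world axes, zero at the start; "ft_torque": the same for the moment, N m; "grip_width": finger opening in m; "grip_force": force on a finger pad.
Only numpy, scipy, OpenCV 4.12 (cv2) and the standard library are available. Lean on these libraries where they do the work, as an engineer would, in place of code of your own. Each camera call takes 0.05 s, during which the arm holds its last target. There are 200 camera calls.

### The job

Take the battery pack out of the handpiece's control unit by pinching its two sprung side tabs together, and snap it into the charger: upright and fully home, both tabs sprung out again so that it stays latched when you let go. Never wrench or ram the pack in either well, and leave the other things on the bench where they stand.

Things in the scene. Friction and masses are not known exactly. Their poses are not given: they have to be found in the camera images.
- battery_pack: Dark grey battery pack, 50 (x) x 54 (y, over its two black tabs) x 80 mm (z), 0.16 to 0.35 kg, latched in the control unit with its underside 23 mm above the bench. Origin: centre of the underside; z up, y from tab to tab. Alike both ways round. Below z = 36 mm a 50 x 50 mm foot, its lowest 4 mm stepped in 2 mm in x and 1.5 mm in y; above, 31 mm wide in y, cap 40 mm wide at z 74 to 80.
- pack_pads (a point): Point midway between the ribbed finger pads of the two tabs, 58 mm above the pack's underside. The pads are 22 mm wide in x, reach 15 mm above and below this point, and are 54 mm apart over their outer faces (at pack y = +-27 mm), 44 mm when pinched fully to their firm stops; the pack is then held rigidly by them. A squeeze of 30 to 60 N is good.
- tab_left (a joint): Travel of the tab on the pack's +y side: 0 = sprung out, 0.005 m = fully in at a firm stop. Spring 2.4 N at 0, 5.4 N fully in. Below, each tab has a hook (flat top 20 mm above the pack's underside, ramp below, tip at y = +-29 mm) that catches under a ledge of the well. Both tabs must be in more than 2.5 mm to free the pack. Pushed in unpinched, the ramps make it click in.
- tab_right (a joint): Travel of the tab on the pack's -y side, alike: 0 = sprung out, 0.005 m = fully in.
- control_unit: Grey control unit fixed to the bench, 150 x 104 mm, with a raised console bearing a dial (54 mm high) at its +x end. Origin: on the bench below the centre of its well; the pack's x and y lie along the unit's. A sprung contact block in the well's floor pushes the pack up with 4 to 8 N.
- unit_mouth (a point): Centre of the control unit's well mouth, 54 mm above the bench, level with the rim: 53 mm square inside, 64 mm outside. Floor 34 mm below; the ledges that hold the hooks are in the two y walls, their undersides 11 mm below this point.
- charger: Grey charger base fixed to the bench, 150 x 104 mm, two rails along its x. Origin: on the bench, at mid-travel of the carriage. On the rails a carriage with a well like the unit's and a tall back on the well's +x side. The well's centre is at y = 0 but anywhere from x = -15 to +15 mm, where it was last left; this is not measured. It is stiff (120 N): do not push it along.
- charger_mouth (a point): Point level with the rim of the charger's well, 54 mm above the bench, at mid-travel (fixed to the base: the well may stand 15 mm to either side in x). Mouth 53 mm square, 1 mm chamfer, 1.5 mm clearance a side. The back's inner face is flush with the mouth, 26.5 mm to +x of the well's true centre, and rises to 88 mm above the bench: touch it gently with the held pack to find the well.
- charger_floor (a point): Point level with the floor of the charger's well, 20 mm above the bench, at mid-travel: a hard stop for the pack's underside. A sprung block resists from 8 mm above it with 4 N, growing to 8 N at the floor. Ledge undersides are 23 mm above it. Tabs let go with the pack at the floor spring out under them; it then rises 3 mm, latched. Let go higher, it pops up. Over 40 N harms it.
- wax_puck: Bystander: low round tub of pink wax, 51 mm across, 21 mm high. Origin: centre of its underside.
- mixing_cup: Bystander: small clear mixing cup, 43 mm across, 36 mm high. Origin: centre of its underside.
- amber_bottle: Bystander: amber bottle, 40 mm across, 95 mm high. Origin: centre of its underside.
- bur_jar: Bystander: small jar of burs, 45 mm across, 40 mm high. Origin: centre of its underside.
- powder_tub: Bystander: white powder tub, 68 mm across, 95 mm high. Origin: centre of its underside.
Things that resemble listed ones, but are neither listed nor needed, are in the scene too. Leave any blue or yellow look-alike of the battery_pack alone.

How it is judged:
On the way, in this order (a step that is already met when the one before it is completed fails the run):
1. both tabs are pinched in while the pack is still in the control unit (value of joint each of tab_left, tab_right above 0.003 m and horizontal distance between battery_pack and control_unit below 0.01 m and z of battery_pack in the frame of control_unit below 0.035 m), for 0.05 s.
2. the pack is lifted clear of the control unit's well (z of battery_pack in the frame of control_unit above 0.058 m), for 0.1 s.
At the end, for the whole second after the job is handed in: The pack stands upright (within 0.08 rad) in the charger's well, its underside at most 24.8 mm above the bench (fully home), within 19 mm in x and 4 mm in y of the charger's origin, both tabs sprung out (within 1.5 mm) so that it is latched, released and at rest (z of battery_pack in the frame of charger between 0.017 and 0.0248 m and x of battery_pack in the frame of charger between -0.019 and 0.019 m and y of battery_pack in the frame of charger between -0.004 and 0.004 m and angle between the z axis of battery_pack and the z axis of charger, either way round below 0.08 rad and value of joint each of tab_left, tab_right below 0.0015 m and linear speed of battery_pack below 0.02 m/s); the robot touches nothing.
It fails at once if the pack is wrenched or pressed against the control unit with more than 40 N (contact force between battery_pack and control_unit above 40 N).
It fails at once if the pack is pressed against the charger with more than 40 N (contact force between battery_pack and charger above 40 N).
It fails at once if a bystander is moved by more than 30 mm (distance of any of wax_puck, mixing_cup, amber_bottle, bur_jar, powder_tub from where it was at the start of the episode above 0.03 m).
It also fails if it takes over 51 s, if anything falls off the work surface, if the arm or the gripper's body presses on something with over 40 N, if the wrist force passes 120 N, or if a joint passes its speed limit or range.

## Working session

There is one attempt and no reset: what is moved stays moved. The work goes in short steps, Python scripts to look and compute and a tool call to move; the robot and the scene stay as the last step left them, time stands still between calls to the robot, and variables do not carry over. Pictures are saved under pics/ and viewed, at most 10 in all, crops included, and the job is handed in when it is done.

Besides the shell and the picture viewer there is one more tool, called after ">>>" by a JSON object that holds its "api" and its "payload". move_arm: Moves the arm, as the interface text tells. Its arguments: {"type":"object","properties":{"xyz":{"type":"array","items":{"type":"array","items":{"type":"number"}}},"delta_rot":{"type":"array","items":{"type":"array","items":{"type":"number"}}},"jaw":{"type":"number"}},"required":["xyz","delta_rot"]}

```bash
mkdir -p pics; ls
cat > h.py <<'E'
import numpy as np, cv2, json
from workcell import *
def ray(p,uv):
    K=np.array(p["intrinsics"]);T=np.array(p["world_from_camera"])
    d=T[:3,:3]@np.linalg.solve(K,[uv[0],uv[1],1.]);return T[:3,3],d
def at_z(p,uv,z):
    o,d=ray(p,uv);return o+d*(z-o[2])/d[2]
def proj(p,X):
    K=np.array(p["intrinsics"]);T=np.array(p["world_from_camera"])
    c=T[:3,:3].T@(np.asarray(X)-T[:3,3]);q=K@c;return q[:2]/q[2]
def tri(rs):
    A=0;b=0
    for o,d in rs:
        d=d/np.linalg.norm(d);M=np.eye(3)-np.outer(d,d);A=A+M;b=b+M@o
    return np.linalg.solve(A,b)
E
python3 - <<'E'
from h import *
s=state();print({k:np.round(s[k],3).tolist() for k in s}, grip_point_offset if not callable(grip_point_offset) else grip_point_offset())
Z=dict(battery_pack=.023,pack_pads=.081,control_unit=0,unit_mouth=.054,charger=0,charger_mouth=.054,amber_bottle=0,powder_tub=0,bur_jar=0,mixing_cup=0,wax_puck=0)
ims=[]
for n in("scene","side"):
    p=camera(n);cv2.imwrite(f"pics/{n}0.png",p["img"]);print(n,np.round(p["world_from_camera"],3).tolist())
    for q in Z:
        for r in place_of(p,q)[:3]:
            print(q,round(r["conf"],2),np.round(r["centre"]),np.round(at_z(p,r["centre"],Z[q]),3))
E
```

```text
pics
{'time_s': 0.0, 'joint_positions': [-1.421, 0.478, 0.022, 1.556, -0.011, 1.109, -0.083], 'joint_vel': [0.001, 0.001, 0.0, -0.001, -0.001, 0.0, 0.001], 'joint_efforts': [0.001, -58.286, 1.535, -27.262, -0.054, 0.017, 0.0], 'position': [0.172, 0.652, 0.222], 'tool_rot': [[-0.967, 0.255, -0.0], [0.255, 0.967, -0.002], [-0.0, -0.002, -1.0]], 'contact_force': [0.224, -0.702, 0.12], 'ft_torque': [0.074, -0.005, -0.026], 'grip_force': 0.0, 'grip_width': 0.088} 0.0187
scene [[0.889, -0.228, 0.397, 0.027], [-0.458, -0.487, 0.744, -1.153], [0.024, -0.843, -0.537, 0.839], [0.0, 0.0, 0.0, 1.0]]
battery_pack 0.85 [219. 178.] [0.514 0.056 0.023]
battery_pack 0.81 [241. 224.] [ 0.474 -0.2    0.023]
battery_pack 0.58 [238. 203.] [ 0.51  -0.102  0.023]
pack_pads 0.94 [240. 183.] [ 0.526 -0.083  0.081]
pack_pads 0.72 [220. 166.] [0.508 0.032 0.081]
pack_pads 0.66 [245. 210.] [ 0.48  -0.215  0.081]
control_unit 0.55 [242. 230.] [ 0.477 -0.199  0.   ]
unit_mouth 0.93 [242. 216.] [ 0.478 -0.202  0.054]
charger 0.75 [209. 161.] [0.54  0.208 0.   ]
charger 0.75 [272. 153.] [0.775 0.168 0.   ]
charger_
[... 602 characters left out ...]
519 0.125 0.023]
pack_pads 0.92 [260. 244.] [0.52  0.119 0.081]
pack_pads 0.82 [272. 209.] [ 0.528 -0.034  0.081]
pack_pads 0.57 [302. 185.] [ 0.481 -0.183  0.081]
control_unit 0.97 [304. 206.] [ 0.478 -0.216  0.   ]
unit_mouth 0.76 [304. 193.] [ 0.477 -0.193  0.054]
charger 0.58 [234. 306.] [0.546 0.227 0.   ]
charger 0.28 [303. 192.] [ 0.495 -0.299  0.   ]
charger_mouth 0.66 [234. 288.] [0.541 0.236 0.054]
powder_tub 0.62 [236. 300.] [0.548 0.208 0.   ]
powder_tub 0.55 [143. 268.] [0.778 0.158 0.   ]
bur_jar 0.54 [323. 181.] [ 0.447 -0.389  0.   ]
mixing_cup 0.8 [236. 241.] [0.611 0.    0.   ]
wax_puck 0.83 [309. 249.] [ 0.432 -0.01   0.   ]
wax_puck 0.73 [262. 173.] [ 0.645 -0.404  0.   ]
```

Run:
```python
import cv2,numpy as np
a=cv2.imread("pics/scene0.png");b=cv2.imread("pics/side0.png")
a=cv2.resize(a[110:310,170:370],(600,600),interpolation=3);b=cv2.resize(b[130:330,120:340],(660,600),interpolation=3)
cv2.imwrite("pics/a.png",a);cv2.imwrite("pics/b.png",b)
```

```text
(no output)
```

View pics/a.png

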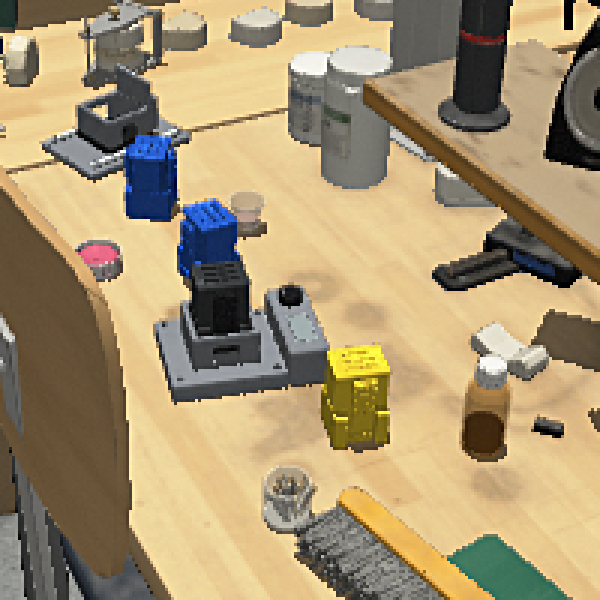

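View pics/b.png

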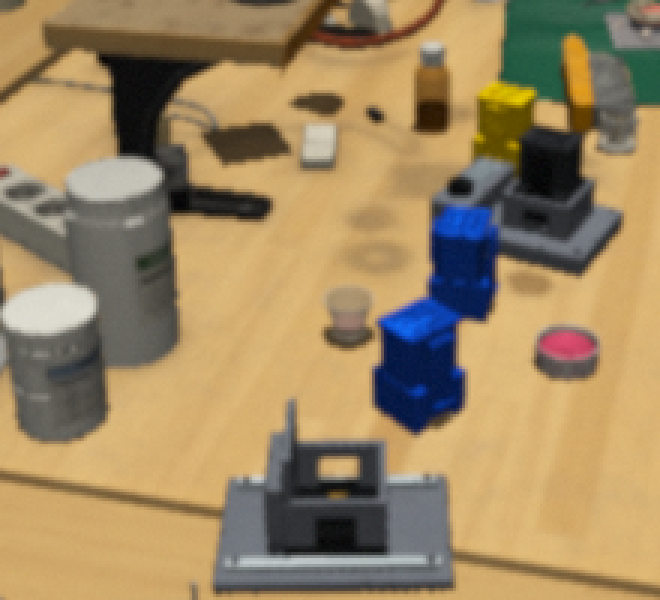

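The scene picture shows the black pack in the control unit (about 243,200 in the full image), with blue and yellow look-alikes beside it. The charger is at about (209,150), and the side view agrees. I'll approach over the charger and look from the wrist.

>>> {"api": "move_arm", "payload": {"xyz": [[-0.865,-0.707,-0.216],[-0.865,-0.707,-0.216],[-0.865,-0.707,-0.216],[-0.865,-0.707,-0.216],[-0.865,-0.707,-0.216],[-0.865,-0.707,-0.216],[-0.865,-0.707,-0.216],[-0.865,-0.707,-0.216]], "delta_rot": [[0,0,0],[0,0,0],[0,0,0],[0,0,0],[0,0,0],[0,0,0],[0,0,0],[0,0,0]]}}

```text
time_s: 2.0
position: [0.4036, 0.3331, 0.2993]
tool_rot: [[-0.967, 0.255, 0.0], [0.255, 0.967, 0.001], [-0.0, 0.001, -1.0]]
contact_force: [0.0, 0.5, 0.1]
grip_width: 0.0875
grip_force: 0.0
```

>>> {"api": "move_arm", "payload": {"xyz": [[-0.28,-0.2,-0.07],[-0.28,-0.2,-0.07],[-0.28,-0.2,-0.07],[-0.28,-0.2,-0.07],[-0.28,-0.2,-0.07]], "delta_rot": [[0,0,0],[0,0,0],[0,0,0],[0,0,0],[0,0,0]]}}

```text
time_s: 2.5
position: [0.5154, 0.1982, 0.3347]
tool_rot: [[-0.965, 0.262, 0.003], [0.262, 0.965, -0.0], [-0.003, 0.0, -1.0]]
contact_force: [-1.0, -0.5, -0.5]
grip_width: 0.0877
grip_force: 0.0
```

Run:
```python
from h import *
p=camera("wrist");cv2.imwrite("pics/w1.png",p["img"]);print(np.round(p["world_from_camera"],4).tolist(),p["intrinsics"],state()["position"],state()["time_s"])
for q,z in dict(charger=0,charger_mouth=.054,charger_floor=.02,control_unit=0).items():
    for r in place_of(p,q)[:3]: print(q,r["conf"],r["centre"],at_z(p,r["centre"],z))
```

```text
[[0.2621, 0.9272, 0.2675, 0.4428], [0.965, -0.2518, -0.0727, 0.2174], [-0.0001, 0.2772, -0.9608, 0.4963], [0.0, 0.0, 0.0, 1.0]] [[310.21018678   0.         259.70451809]
 [  0.         310.21018678 193.53389633]
 [  0.           0.           1.        ]] [0.51367409 0.20078212 0.33398108] 2.55
charger 0.65 [286.9, 161.9] [0.54117193 0.23626542 0.        ]
charger 0.45 [159.9, 235.9] [ 0.60945725 -0.00715079  0.        ]
charger_mouth 0.69 [289.7, 171.2] [0.54481896 0.23488119 0.054     ]
charger_floor 0.77 [284.3, 165.3] [0.54134809 0.2303215  0.02      ]
charger_floor 0.27 [276.4, 295.9] [0.76480013 0.16049771 0.02      ]
control_unit 0.85 [24.7, 197.3] [ 0.48442561 -0.20085797  0.        ]
```

View pics/w1.png

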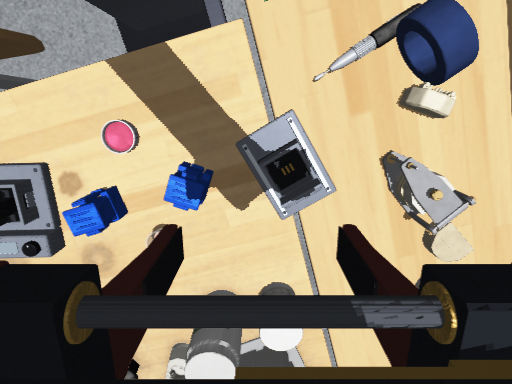

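The wrist view shows the charger centred at about (287,168), with base corners near (236,142), (291,110), (336,190) and (284,219). The control unit is at the left edge. I'll zoom in on the charger and then go on to the unit.

Run:
```python
import cv2
b=cv2.imread("pics/w1.png")[100:230,225:350]
cv2.imwrite("pics/c1.png",cv2.resize(b,None,fx=4.6,fy=4.6,interpolation=cv2.INTER_CUBIC))
```

```text
(no output)
```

View pics/c1.png

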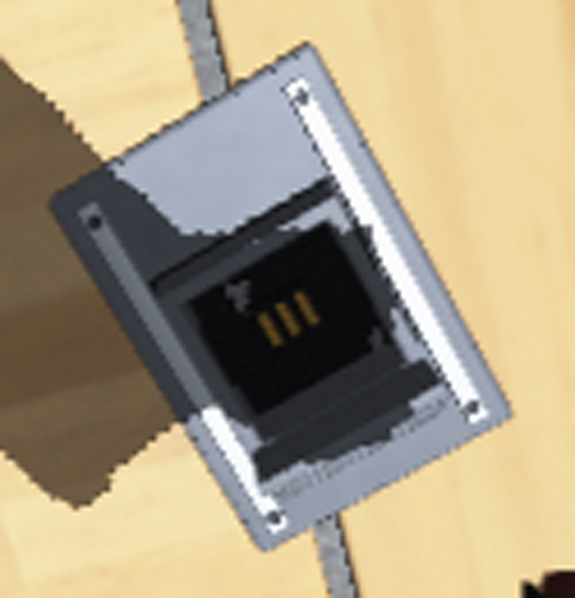

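>>> {"api": "move_arm", "payload": {"xyz": [[0.0,-0.7,0],[0.0,-0.7,0],[0.0,-0.7,0],[0.0,-0.7,0],[0.0,-0.7,0],[0.0,-0.7,0],[0.0,-0.7,0],[0.0,-0.7,0]], "delta_rot": [[0,0,0],[0,0,0],[0,0,0],[0,0,0],[0,0,0],[0,0,0],[0,0,0],[0,0,0]]}}

```text
time_s: 3.55
position: [0.4212, -0.1411, 0.3339]
tool_rot: [[-0.965, 0.263, 0.001], [0.263, 0.965, -0.0], [-0.001, 0.0, -1.0]]
contact_force: [-0.1, -0.0, 1.0]
grip_width: 0.0879
grip_force: 0.0
```

The crop shows the charger's base corners at crop pixels (50,203), (310,42), (512,412) and (265,552). The tall back is the dark strip near (350,430), so charger +x points to the lower right of the picture, roughly world +x.

Run:
```python
from h import *
# charger from w1
K=np.array([[310.21,0,259.70],[0,310.21,193.53],[0,0,1]])
T=np.array([[0.2621, 0.9272, 0.2675, 0.4428],[0.965, -0.2518, -0.0727, 0.2174],[-0.0001, 0.2772, -0.9608, 0.4963],[0,0,0,1]])
q=dict(intrinsics=K,world_from_camera=T)
f=lambda c,z: at_z(q,(225+(c[0]+.5)/4.6-.5,100+(c[1]+.5)/4.6-.5),z)
for nm,pts,z in(("base",[(50,203),(310,42),(512,412),(265,552)],.008),("screws",[(95,218),(300,95),(473,408),(274,517)],.013),("mouth",[(190,298),(335,222),(395,345),(258,412)],.054)):
    P=np.array([f(c,z) for c in pts]);d1=P[3]-P[0];d2=P[2]-P[1];d=d1+d2;e=P[1]-P[0]+P[2]-P[3]
    print(nm,P.mean(0).round(4),"yaw",np.degrees(np.arctan2(d[1],d[0])),np.degrees(np.arctan2(-e[0],e[1])),np.linalg.norm(d)/2,np.linalg.norm(e)/2)
p=camera("wrist");cv2.imwrite("pics/w2.png",p["img"]);print(state()["position"],state()["time_s"])
for n,z in dict(battery_pack=.023,pack_pads=.081,control_unit=0,unit_mouth=.054).items():
    for r in place_of(p,n)[:3]: print(n,r["conf"],r["centre"],at_z(p,r["centre"],z))
np.savez("w2.npz",K=p["intrinsics"],T=p["world_from_camera"])
uv=proj(p,[.478,-.2,.05]).astype(int);print(uv)
y0=max(0,uv[1]-75);x0=max(0,uv[0]-95);print(x0,y0)
cv2.imwrite("pics/c2.png",cv2.resize(p["img"][y0:y0+150,x0:x0+190],None,fx=4,fy=4,interpolation=2))
```

```text
base [0.5474 0.2339 0.008 ] yaw 15.609717494237609 16.186966397963907 0.14746401064296 0.10162328891957748
screws [0.5481 0.2336 0.013 ] yaw 15.374644730322299 15.377581978409692 0.12425294425475515 0.07961350830777898
mouth [0.5415 0.234  0.054 ] yaw 13.940474883234543 12.39147831529486 0.04353004341602278 0.04950478882519472
[ 0.42247409 -0.13764567  0.33376441] 3.6
battery_pack 0.92 [234.4, 198.4] [ 0.47674441 -0.19854428  0.023     ]
battery_pack 0.79 [318.6, 203.3] [ 0.51992838 -0.07094158  0.023     ]
battery_pack 0.72 [408.2, 182.9] [0.52393437 0.0718387  0.023     ]
pack_pads 0.96 [232.0, 210.4] [ 0.47715812 -0.19743643  0.081     ]
pack_pads 0.94 [429.4, 183.9] [0.51154478 0.07605599 0.081     ]
pack_pads 0.89 [325.9, 213.4] [ 0.51635384 -0.07039868  0.081     ]
control_unit 0.93 [232.7, 194.8] [ 0.4762176 -0.2032273  0.       ]
unit_mouth 0.25 [232.4, 201.1] [ 0.47161577 -0.19758787  0.054     ]
[232 204]
137 129
```

View pics/c2.png

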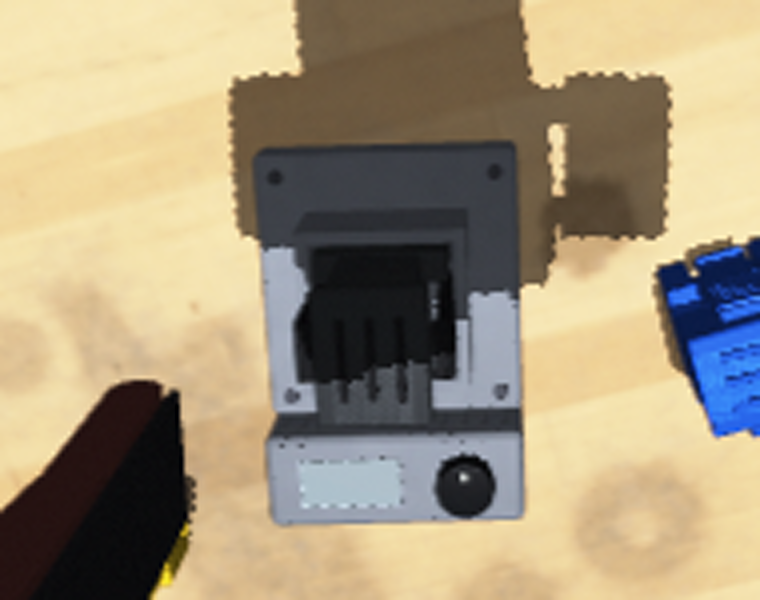

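The crop shows the black pack in the unit near crop (375,340), with the plate screws at (274,177), (494,172), (502,391) and (292,397) and the console with its dial at the +x end. The unit is almost aligned with the tool.

Run:
```python
from h import *
z=np.load("w2.npz");q=dict(intrinsics=z["K"],world_from_camera=z["T"])
f=lambda c,h: at_z(q,(137+(c[0]+.5)/4-.5,129+(c[1]+.5)/4-.5),h)
def rep(nm,pts,h):
    P=np.array([f(c,h) for c in pts]);d=P[3]-P[0]+P[2]-P[1];e=P[1]-P[0]+P[2]-P[3]
    print(nm,P.mean(0).round(4),"yaw",np.degrees(np.arctan2(d[1],d[0])).round(2),np.degrees(np.arctan2(-e[0],e[1])).round(2),np.linalg.norm(d)/2,np.linalg.norm(e)/2)
rep("screws",[(274,177),(494,172),(502,391),(292,397)],.012)
rep("base",[(255,149),(516,142),(523,518),(274,524)],.012)
P=f((297,212),.054),f((467,208),.054);print(P,np.linalg.norm(P[0]-P[1]))
# predicted outline of cap for yaw guess
s=state();R=np.array(s["tool_rot"]);print("tool yaw",np.degrees(np.arctan2(-R[1,0],-R[0,0])))
```

```text
screws [ 0.4829 -0.2015  0.012 ] yaw -13.27 -13.67 0.09374598568996265 0.0877585024634487
base [ 0.5057 -0.2076  0.012 ] yaw -14.62 -13.67 0.16421025035943265 0.10537242638461407
(array([ 0.4346969 , -0.21947081,  0.054     ]), array([ 0.44958352, -0.15899391,  0.054     ])) 0.062282158936132245
tool yaw -14.546137817634397
```

>>> {"api": "move_arm", "payload": {"xyz": [[-0.134,-0.09,0.268],[-0.134,-0.09,0.268],[-0.134,-0.09,0.268],[-0.134,-0.09,0.268],[-0.134,-0.09,0.268],[-0.134,-0.09,0.268]], "delta_rot": [[0,0,-0.003],[0,0,-0.003],[0,0,-0.003],[0,0,-0.003],[0,0,-0.003],[0,0,-0.003]]}}

```text
time_s: 4.4
position: [0.4774, -0.1956, 0.2009]
tool_rot: [[-0.972, 0.235, 0.002], [0.235, 0.972, 0.0], [-0.001, 0.001, -1.0]]
contact_force: [0.0, 0.1, 1.2]
grip_width: 0.0877
grip_force: 0.0
```

Run:
```python
from h import *
p=camera("wrist");s=state();R=np.array(s["tool_rot"]);print(s["position"],s["time_s"],"tool yaw",np.degrees(np.arctan2(-R[1,0],-R[0,0])),R[:,2])
for n,z in dict(battery_pack=.023,pack_pads=.081,unit_mouth=.054).items():
    for r in place_of(p,n)[:2]: print(n,r["conf"],r["centre"],at_z(p,r["centre"],z))
np.savez("w3.npz",K=p["intrinsics"],T=p["world_from_camera"])
uv=proj(p,[.476,-.198,.07]).astype(int);print(uv)
y0=max(0,uv[1]-75);x0=max(0,uv[0]-95);print(x0,y0)
cv2.imwrite("pics/w3.png",p["img"])
cv2.imwrite("pics/c3.png",cv2.resize(np.clip(p["img"][y0:y0+150,x0:x0+190]*1.6,0,255).astype(np.uint8),None,fx=4,fy=4,interpolation=2))
```

```text
[ 0.47762284 -0.19566816  0.20146882] 4.45 tool yaw -13.603390826664175 [ 3.08532323e-03  6.74687601e-04 -9.99995013e-01]
battery_pack 0.98 [161.0, 249.9] [ 0.53986848 -0.33311756  0.023     ]
battery_pack 0.65 [256.8, 173.2] [ 0.47552543 -0.19887837  0.023     ]
pack_pads 0.82 [393.4, 202.9] [ 0.52207685 -0.07574812  0.081     ]
pack_pads 0.76 [255.0, 190.9] [ 0.47953371 -0.20109069  0.081     ]
unit_mouth 0.57 [436.9, 233.2] [ 0.57852634 -0.02453401  0.054     ]
[257 183]
162 108
```

View pics/c3.png

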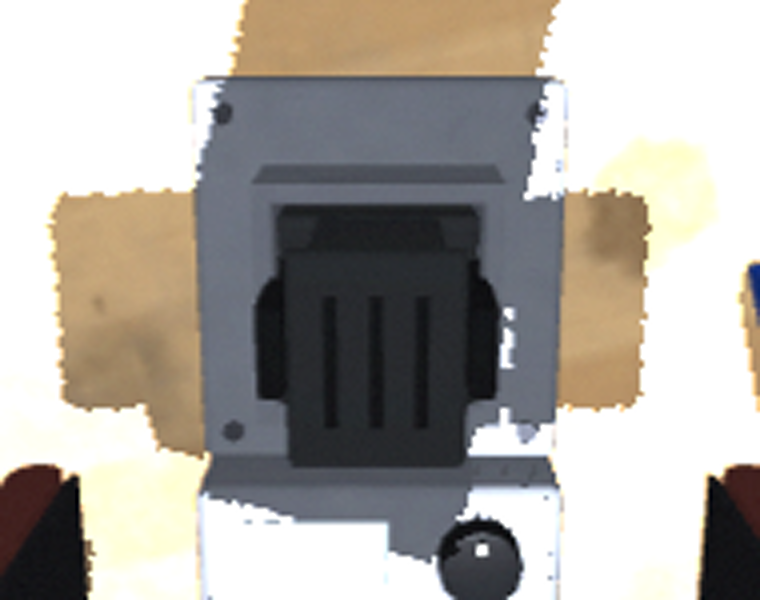

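The crop shows the pack cap at crop pixels x 283–469, y 250–466, with the tabs at x 256 and 499. The inner edge of the well rim is at y≈206, x 273–485. It is nearly square to the image.

Run:
```python
from h import *
z=np.load("w3.npz");q=dict(intrinsics=z["K"],world_from_camera=z["T"])
f=lambda c,h: at_z(q,(162+(c[0]+.5)/4-.5,108+(c[1]+.5)/4-.5),h)
P=np.array([f(c,.103) for c in[(284,251),(467,249),(470,463),(292,466)]]);d=P[3]-P[0]+P[2]-P[1];e=P[1]-P[0]+P[2]-P[3]
print("cap",P.mean(0).round(4),"yaw",np.degrees(np.arctan2(d[1],d[0])).round(2),np.degrees(np.arctan2(-e[0],e[1])).round(2),np.linalg.norm(d)/2,np.linalg.norm(e)/2)
a=np.radians(-13.6);ux=np.array([np.cos(a),np.sin(a),0])
for nm,c1,c2,l in(("outer",(253,183),(503,183),.032),("inner",(273,206),(485,206),.0265)):
    A,B=f(c1,.054),f(c2,.054);e=B-A;print(nm,(A+B)/2+ux*l,np.degrees(np.arctan2(-e[0],e[1])),np.linalg.norm(e))
A,B=f((256,340),.085),f((498,335),.085);print("tabs",(A+B)/2,np.linalg.norm(A-B))
A=f((223,112),.012);B=f((537,112),.012);C=f((526,432),.012);D=f((234,430),.012)
for v,w in((A,B),(D,C)):
    e=w-v;print(np.degrees(np.arctan2(-e[0],e[1])))
# tcp mid check
```

```text
cap [ 0.4798 -0.1998  0.103 ] yaw -12.37 -12.77 0.04892618766157178 0.03943044627552961
outer [ 0.4803596  -0.20039451  0.054     ] -13.601130299922508 0.06237053804295499
inner [ 0.4806919  -0.20023596  0.054     ] -13.60154872864336 0.0531630389904083
tabs [ 0.47968626 -0.20024759  0.085     ] 0.05626569905562174
-13.599865294053028
-14.022600057394717
```

>>> {"api": "move_arm", "payload": {"xyz": [[-0.007,-0.008,0.1],[-0.007,-0.008,0.2],[-0.007,-0.008,0.278],[-0.007,-0.008,0.278],[-0.007,-0.008,0.278],[-0.007,-0.008,0.278]], "delta_rot": [[0,0,0],[0,0,0],[0,0,0],[0,0,0],[0,0,0],[0,0,0]]}}

```text
time_s: 5.2
position: [0.481, -0.2019, 0.0631]
tool_rot: [[-0.972, 0.237, 0.004], [0.237, 0.972, -0.001], [-0.004, 0.0, -1.0]]
contact_force: [0.4, -0.1, 1.1]
grip_width: 0.088
grip_force: 0.0
```

>>> {"api": "move_arm", "payload": {"xyz": [[0,0,0],[0,0,0],[0,0,0],[0,0,0],[0,0,0],[0,0,0]], "delta_rot": [[0,0,0],[0,0,0],[0,0,0],[0,0,0],[0,0,0],[0,0,0]], "jaw": 0.18}}

```text
time_s: 5.8
position: [0.4795, -0.2008, 0.0608]
tool_rot: [[-0.972, 0.236, 0.0], [0.236, 0.972, 0.001], [-0.0, 0.001, -1.0]]
contact_force: [0.7, 2.0, 4.7]
grip_width: 0.0519
grip_force: 2.5
```

>>> {"api": "move_arm", "payload": {"xyz": [[0,0,0],[0,0,0],[0,0,0],[0,0,0],[0,0,0]], "delta_rot": [[0,0,0],[0,0,0],[0,0,0],[0,0,0],[0,0,0]], "jaw": -1}}

```text
time_s: 6.3
position: [0.4794, -0.2009, 0.0606]
tool_rot: [[-0.972, 0.236, 0.0], [0.236, 0.972, 0.0], [-0.0, 0.0, -1.0]]
contact_force: [0.6, 4.7, 3.1]
grip_width: 0.0414
grip_force: 30.0
```

>>> {"api": "move_arm", "payload": {"xyz": [[0,0,-0.008],[0,0,-0.016],[0,0,-0.026],[0,0,-0.038],[0,0,-0.05],[0,0,-0.065],[0,0,-0.08],[0,0,-0.08]], "delta_rot": [[0,0,0],[0,0,0],[0,0,0],[0,0,0],[0,0,0],[0,0,0],[0,0,0],[0,0,0]]}}

```text
time_s: 7.1
position: [0.4799, -0.2023, 0.1019]
tool_rot: [[-0.971, 0.237, 0.002], [0.237, 0.971, -0.001], [-0.003, -0.001, -1.0]]
contact_force: [0.6, -0.5, -2.8]
grip_width: 0.041
grip_force: 30.0
```

>>> {"api": "move_arm", "payload": {"xyz": [[0,0,-0.07],[0,0,-0.16],[0,0,-0.2],[0,0,-0.2],[0,0,-0.2]], "delta_rot": [[0,0,0],[0,0,0],[0,0,0],[0,0,0],[0,0,0]]}}

```text
time_s: 7.6
position: [0.4788, -0.2011, 0.2]
tool_rot: [[-0.972, 0.237, -0.0], [0.237, 0.972, 0.0], [0.0, 0.0, -1.0]]
contact_force: [-0.7, -0.3, -2.9]
grip_width: 0.0414
grip_force: 30.0
```

Run:
```python
from h import *
s=state();R=np.array(s["tool_rot"]);print(s["position"],s["time_s"],s["contact_force"],"yaw",np.degrees(np.arctan2(-R[1,0],-R[0,0])),R.round(4).tolist())
p=camera("wrist");cv2.imwrite("pics/w4.png",p["img"])
a=np.radians(15.4);t=np.array([.548,.2337,.2])-.01*np.array([np.cos(a),np.sin(a),0])
print("goal",t,"units",R.T@(t-np.array(s["position"]))/.5)
```

```text
[ 0.47881424 -0.20108614  0.19998406] 7.6 [-0.72305677 -0.26597248 -2.89286029] yaw -13.68464797845916 [[-0.9716, 0.2366, -0.0001], [0.2366, 0.9716, 0.0004], [0.0001, 0.0003, -1.0]]
goal [0.53835905 0.23104444 0.2       ] units [8.87560699e-02 8.67900901e-01 2.75066285e-04]
```

View pics/w4.png

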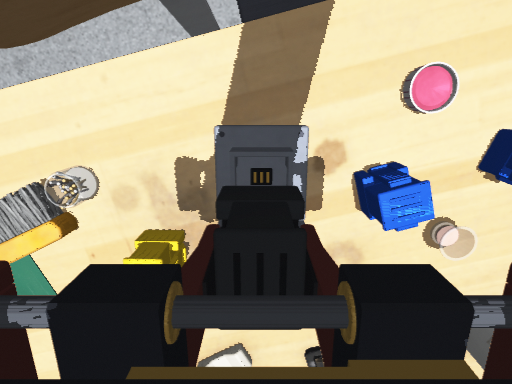

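The wrist view shows the pack held square between the fingers, with the well behind it empty (contacts at 261,176). I'm carrying it past the charger to look back at the well with nothing in the way.

>>> {"api": "move_arm", "payload": {"xyz": [[-0.051,0.946,0],[-0.051,0.946,0],[-0.051,0.946,0],[-0.051,0.946,0],[-0.051,0.946,0],[-0.051,0.946,0],[-0.051,0.946,0],[-0.051,0.946,0]], "delta_rot": [[0,0,-0.0],[0,0,-0.01],[0,0,-0.025],[0,0,-0.04],[0,0,-0.055],[0,0,-0.07],[0,0,-0.08],[0,0,-0.0808]]}}

```text
time_s: 8.45
position: [0.5938, 0.1832, 0.198]
tool_rot: [[-0.964, -0.267, -0.004], [-0.267, 0.964, -0.001], [0.004, -0.0, -1.0]]
contact_force: [0.9, -1.2, -2.1]
grip_width: 0.0412
grip_force: 30.0
```

```bash
cat > go.py <<'E'
from h import *
import sys
s=state();R=np.array(s["tool_rot"]);yaw=np.degrees(np.arctan2(-R[1,0],-R[0,0]))
print(np.round(s["position"],4),s["time_s"],np.round(s["contact_force"],1),"yaw",yaw,"tz",R[:,2].round(4))
g=np.array([float(v) for v in sys.argv[1:4]]);print("units",(R.T@(g-np.array(s["position"]))/.5).round(4),"rot",-(float(sys.argv[4])-yaw)/360)
E
python3 go.py .6155 .2523 .2 15.4
```

```text
[0.5938 0.1832 0.198 ] 8.45 [ 0.9 -1.2 -2.1] yaw 15.493814396199154 tz [-0.0035 -0.0013 -1.    ]
units [-0.0788  0.1216 -0.0043] rot 0.00026059554499764876
```

>>> {"api": "move_arm", "payload": {"xyz": [[-0.07,0.1,0],[-0.07,0.1,0],[-0.07,0.1,0],[-0.07,0.1,0],[-0.07,0.1,0]], "delta_rot": [[0,0,0],[0,0,0],[0,0,0],[0,0,0],[0,0,0]]}}

```text
time_s: 8.95
position: [0.6148, 0.2361, 0.1999]
tool_rot: [[-0.965, -0.262, -0.001], [-0.262, 0.965, -0.002], [0.002, -0.001, -1.0]]
contact_force: [-0.5, -0.3, -2.7]
grip_width: 0.0414
grip_force: 30.0
```

```bash
python3 go.py .6155 .2523 .2 15.4
python3 - <<'E'
from h import *
p=camera("wrist");cv2.imwrite("pics/w5.png",p["img"])
np.savez("w5.npz",K=p["intrinsics"],T=p["world_from_camera"])
uv=proj(p,[.548,.2337,.04]).astype(int)
y0=max(0,uv[1]-85);x0=max(0,uv[0]-95);print(uv,x0,y0)
cv2.imwrite("pics/c5.png",cv2.resize(np.clip(p["img"][y0:y0+150,x0:x0+190]*1.6,0,255).astype(np.uint8),None,fx=4,fy=4,interpolation=2))
E
```

```text
[0.6148 0.2361 0.1999] 8.95 [-0.5 -0.3 -2.7] yaw 15.200822357979723 tz [-0.0013 -0.0017 -1.    ]
units [-0.0098  0.0309 -0.0002] rot -0.0005532712278341043
[275 115] 180 30
```

View pics/c5.png

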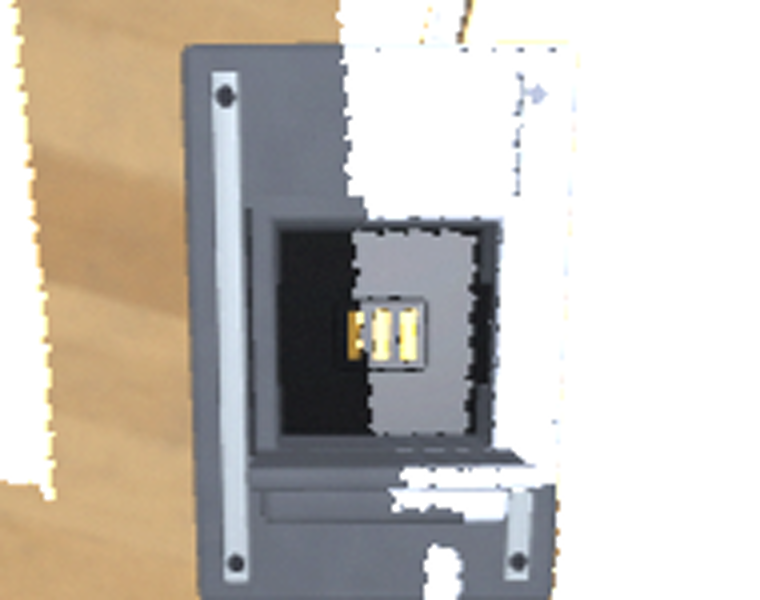

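The crop shows the charger square to the tool. The mouth's inner -x corners are at crop (274,221) and (498,220), the rail screws at (225,96), (538,94), (518,562) and (236,563), and the back at rows 447–490.

Run:
```python
from h import *
z=np.load("w5.npz");q=dict(intrinsics=z["K"],world_from_camera=z["T"])
f=lambda c,h: at_z(q,(180+(c[0]+.5)/4-.5,30+(c[1]+.5)/4-.5),h)
P=np.array([f(c,.013) for c in[(225,96),(538,94),(518,562),(236,563)]]);d=P[3]-P[0]+P[2]-P[1];e=P[1]-P[0]+P[2]-P[3]
print("screws",P.mean(0).round(4),"yaw",np.degrees(np.arctan2(d[1],d[0])).round(2),np.degrees(np.arctan2(-e[0],e[1])).round(2),np.linalg.norm(d)/2,np.linalg.norm(e)/2)
a=np.radians(15.3);ux=np.array([np.cos(a),np.sin(a),0]);uy=np.array([-ux[1],ux[0],0]);c0=P.mean(0)
for nm,c1,c2,h,o in(("in",(273,220),(498,219),.054,.0265),("in-low",(276,446),(490,446),.054,-.0265),("backtop",(250,466),(555,466),.088,-.0265)):
    A,B=f(c1,h),f(c2,h);e=B-A;m=(A+B)/2+ux*o;print(nm,m.round(4),"yaw",np.degrees(np.arctan2(-e[0],e[1])).round(2),np.linalg.norm(e),"in charger x,y",(m-c0)@ux,(m-c0)@uy)
s=state();print("tcp in charger",(np.array(s["position"])-c0)@ux,(np.array(s["position"])-c0)@uy)
```

```text
screws [0.5481 0.2336 0.013 ] yaw 15.39 15.49 0.12322657884336911 0.08085753277510435
in [0.5462 0.2324 0.054 ] yaw 15.45 0.05274492198695082 in charger x,y -0.00210533667262952 -0.0006278903257662095
in-low [0.5459 0.2324 0.054 ] yaw 15.22 0.052647020712278385 in charger x,y -0.0024311883133468376 -0.0005647243838784719
backtop [0.5458 0.2352 0.088 ] yaw 15.23 0.06703487480303211 in charger x,y -0.0017863642737234518 0.0021312710070380534
tcp in charger 0.06526214653916187 -0.014900196599452365
```

```bash
python3 go.py .5455 .2325 .2 15.35
```

```text
[0.615  0.2364 0.2003] 9.0 [-0.7  0.6 -3.1] yaw 15.207336114774307 tz [-7.e-04 -1.e-03 -1.e+00]
units [0.1361 0.0288 0.0007] rot -0.0003962885700713681
```

>>> {"api": "move_arm", "payload": {"xyz": [[0.068,0.0144,0],[0.136,0.0288,0],[0.136,0.0288,0],[0.136,0.0288,0.08],[0.136,0.0288,0.15],[0.136,0.0288,0.19],[0.136,0.0288,0.19],[0.136,0.0288,0.19]], "delta_rot": [[0,0,-0.0004],[0,0,-0.0004],[0,0,-0.0004],[0,0,-0.0004],[0,0,-0.0004],[0,0,-0.0004],[0,0,-0.0004],[0,0,-0.0004]]}}

```text
time_s: 9.8
position: [0.5466, 0.2342, 0.1063]
tool_rot: [[-0.964, -0.266, 0.001], [-0.266, 0.964, -0.0], [-0.001, -0.0, -1.0]]
contact_force: [0.4, 0.2, -1.6]
grip_width: 0.0412
grip_force: 30.0
```

```bash
python3 go.py .5455 .2325 .092 15.35
```

```text
[0.5466 0.2342 0.1063] 9.8 [ 0.4  0.2 -1.6] yaw 15.45454860798048 tz [ 8.e-04 -1.e-04 -1.e+00]
units [ 0.003  -0.0026  0.0286] rot 0.00029041279994577665
```

>>> {"api": "move_arm", "payload": {"xyz": [[0.003,-0.0026,0],[0.003,-0.0026,0],[0.003,-0.0026,0],[0.003,-0.0026,0]], "delta_rot": [[0,0,0],[0,0,0],[0,0,0],[0,0,0]]}}

```text
time_s: 10.2
position: [0.5449, 0.2336, 0.1062]
tool_rot: [[-0.963, -0.268, 0.001], [-0.268, 0.963, 0.001], [-0.001, 0.0, -1.0]]
contact_force: [-1.2, -0.0, -2.3]
grip_width: 0.0416
grip_force: 30.0
```

```bash
python3 go.py .5455 .2325 .092 15.35
```

```text
[0.5449 0.2336 0.1062] 10.2 [-1.2 -0.  -2.3] yaw 15.541780930893214 tz [ 9.e-04  7.e-04 -1.e+00]
units [-0.0005 -0.0025  0.0285] rot 0.0005327248080367071
```

>>> {"api": "move_arm", "payload": {"xyz": [[-0.001,0,0],[-0.002,0,0],[-0.003,0,0],[-0.004,0,0],[-0.004,0,0]], "delta_rot": [[0,0,0],[0,0,0],[0,0,0],[0,0,0],[0,0,0]]}}

```text
time_s: 10.7
position: [0.5466, 0.2339, 0.1055]
tool_rot: [[-0.963, -0.268, -0.0], [-0.268, 0.963, -0.0], [0.0, -0.0, -1.0]]
contact_force: [0.1, -0.2, -2.2]
grip_width: 0.0416
grip_force: 30.0
```

Moved 2 mm toward the back with no contact yet, so I'll keep going gently.

>>> {"api": "move_arm", "payload": {"xyz": [[-0.001,0,0],[-0.002,0,0],[-0.003,0,0],[-0.003,0,0]], "delta_rot": [[0,0,0],[0,0,0],[0,0,0],[0,0,0]]}}

```text
time_s: 11.1
position: [0.5472, 0.2341, 0.1054]
tool_rot: [[-0.963, -0.268, -0.002], [-0.268, 0.963, -0.0], [0.002, 0.0, -1.0]]
contact_force: [-2.4, -0.5, -1.0]
grip_width: 0.0416
grip_force: 30.0
```

>>> {"api": "move_arm", "payload": {"xyz": [[-0.001,0,0],[-0.002,0,0],[-0.003,0,0],[-0.003,0,0]], "delta_rot": [[0,0,0],[0,0,0],[0,0,0],[0,0,0]]}}

```text
time_s: 11.5
position: [0.5474, 0.2341, 0.1052]
tool_rot: [[-0.963, -0.268, -0.004], [-0.268, 0.963, -0.001], [0.004, 0.0, -1.0]]
contact_force: [-7.7, -2.2, 2.7]
grip_width: 0.0412
grip_force: 30.0
```

Contact is at TCP x≈0.5472, which puts the well centre 1.5 mm back and agrees with the vision estimate. Backing off and centring.

>>> {"api": "move_arm", "payload": {"xyz": [[0.008,-0.0018,0],[0.008,-0.0018,0],[0.008,-0.0018,0],[0.008,-0.0018,0],[0.008,-0.0018,0]], "delta_rot": [[0,0,0.0005],[0,0,0.0005],[0,0,0.0005],[0,0,0.0005],[0,0,0.0005]]}}

```text
time_s: 12.0
position: [0.5462, 0.2329, 0.1057]
tool_rot: [[-0.964, -0.265, 0.001], [-0.265, 0.964, 0.0], [-0.001, 0.0, -1.0]]
contact_force: [0.0, -0.1, -2.3]
grip_width: 0.0413
grip_force: 30.0
```

```bash
python3 go.py .5459 .2329 .092 15.35
```

```text
[0.5462 0.2329 0.1057] 12.0 [ 0.  -0.1 -2.3] yaw 15.362087397849201 tz [ 6.e-04  2.e-04 -1.e+00]
units [0.0005 0.0002 0.0273] rot 3.357610513667157e-05
```

>>> {"api": "move_arm", "payload": {"xyz": [[0.0005,0,0.01],[0.0005,0,0.02],[0.0005,0,0.028],[0.0005,0,0.034],[0.0005,0,0.04],[0.0005,0,0.044],[0.0005,0,0.044]], "delta_rot": [[0,0,0],[0,0,0],[0,0,0],[0,0,0],[0,0,0],[0,0,0],[0,0,0]]}}

```text
time_s: 12.7
position: [0.5454, 0.2326, 0.0833]
tool_rot: [[-0.964, -0.265, -0.0], [-0.265, 0.964, -0.0], [0.0, -0.0, -1.0]]
contact_force: [0.3, 0.2, -2.8]
grip_width: 0.0416
grip_force: 30.0
```

>>> {"api": "move_arm", "payload": {"xyz": [[0,0,0.006],[0,0,0.012],[0,0,0.018],[0,0,0.024],[0,0,0.03],[0,0,0.03]], "delta_rot": [[0,0,0],[0,0,0],[0,0,0],[0,0,0],[0,0,0],[0,0,0]]}}

```text
time_s: 13.3
position: [0.5452, 0.2326, 0.0681]
tool_rot: [[-0.964, -0.265, -0.001], [-0.265, 0.964, -0.0], [0.001, -0.0, -1.0]]
contact_force: [-0.3, 0.4, -2.5]
grip_width: 0.0412
grip_force: 30.0
```

>>> {"api": "move_arm", "payload": {"xyz": [[0,0,0.005],[0,0,0.009],[0,0,0.013],[0,0,0.016],[0,0,0.019],[0,0,0.019]], "delta_rot": [[0,0,0],[0,0,0],[0,0,0],[0,0,0],[0,0,0],[0,0,0]]}}

```text
time_s: 13.9
position: [0.5459, 0.2328, 0.0593]
tool_rot: [[-0.964, -0.265, 0.001], [-0.265, 0.964, 0.0], [-0.001, 0.0, -1.0]]
contact_force: [-1.4, -0.6, 4.4]
grip_width: 0.0413
grip_force: 30.0
```

>>> {"api": "move_arm", "payload": {"xyz": [[0,0,0.001],[0,0,0.002],[0,0,0.003],[0,0,0.004],[0,0,0.004]], "delta_rot": [[0,0,0],[0,0,0],[0,0,0],[0,0,0],[0,0,0]]}}

```text
time_s: 14.4
position: [0.5459, 0.2328, 0.0582]
tool_rot: [[-0.964, -0.265, 0.0], [-0.265, 0.964, 0.001], [-0.001, 0.001, -1.0]]
contact_force: [-4.5, -0.8, 13.2]
grip_width: 0.0414
grip_force: 30.0
```

>>> {"api": "move_arm", "payload": {"xyz": [[0,0,0.001],[0,0,0.0016],[0,0,0.0016]], "delta_rot": [[0,0,0],[0,0,0],[0,0,0]]}}

```text
time_s: 14.7
position: [0.546, 0.2328, 0.0581]
tool_rot: [[-0.964, -0.265, 0.0], [-0.265, 0.964, 0.001], [-0.001, 0.001, -1.0]]
contact_force: [-5.5, -1.9, 20.4]
grip_width: 0.0422
grip_force: 30.0
```

>>> {"api": "move_arm", "payload": {"xyz": [[0,0,0],[0,0,0],[0,0,-0.002],[0,0,-0.004]], "delta_rot": [[0,0,0],[0,0,0],[0,0,0],[0,0,0]], "jaw": 0.25}}

```text
time_s: 15.1
position: [0.5453, 0.2327, 0.0579]
tool_rot: [[-0.964, -0.265, -0.001], [-0.265, 0.964, -0.0], [0.001, -0.0, -1.0]]
contact_force: [0.5, 0.6, -0.2]
grip_width: 0.0548
grip_force: 0.0
```

>>> {"api": "move_arm", "payload": {"xyz": [[0,0,0],[0,0,0],[0,0,0],[0,0,-0.002],[0,0,-0.004]], "delta_rot": [[0,0,0],[0,0,0],[0,0,0],[0,0,0],[0,0,0]], "jaw": 0.8}}

```text
time_s: 15.6
position: [0.5455, 0.2327, 0.0603]
tool_rot: [[-0.964, -0.265, -0.0], [-0.265, 0.964, -0.0], [0.0, -0.0, -1.0]]
contact_force: [0.1, 0.0, -0.3]
grip_width: 0.0785
grip_force: 0.0
```

Lifting clear, 120 mm up and a little ahead so the wrist camera can see back.

>>> {"api": "move_arm", "payload": {"xyz": [[0,0,-0.06],[0,0,-0.14],[0,0,-0.22],[-0.05,0,-0.28],[-0.1,0,-0.28],[-0.12,0,-0.28],[-0.12,0,-0.28],[-0.12,0,-0.28]], "delta_rot": [[0,0,0],[0,0,0],[0,0,0],[0,0,0],[0,0,0],[0,0,0],[0,0,0],[0,0,0]]}}

```text
time_s: 16.4
position: [0.6021, 0.248, 0.199]
tool_rot: [[-0.964, -0.265, -0.003], [-0.265, 0.964, -0.001], [0.003, -0.001, -1.0]]
contact_force: [-1.0, 0.1, -0.0]
grip_width: 0.0789
grip_force: 0.0
```

Run:
```python
from h import *
p=camera("wrist");q=camera("side");cv2.imwrite("pics/w6.png",p["img"])
out=[]
for c,X in((p,[.546,.233,.07]),(q,[.546,.233,.06])):
    uv=proj(c,X).astype(int);y0=max(0,uv[1]-75);x0=max(0,uv[0]-50)
    out.append(cv2.resize(np.clip(c["img"][y0:y0+150,x0:x0+100]*1.4,0,255).astype(np.uint8),(400,600),interpolation=2));print(uv,x0,y0)
    for n,z in(("battery_pack",.023),("pack_pads",.081)): print(n,[(r["conf"],r["centre"],at_z(c,r["centre"],z).round(4)) for r in place_of(c,n)[:4] if np.hypot(*(at_z(c,r["centre"],z)[:2]-[.546,.233]))<.04])
    # expected latched cap outline and, for contrast, popped up 8mm
    a=np.radians(15.35);u=np.array([np.cos(a),np.sin(a),0]);v=np.array([-u[1],u[0],0])
    for h in(.103,.111): print(h,[((proj(c,np.array([.546,.233,h])+i*.025*u+j*.02*v)-[x0,y0])*4).round().tolist() for i,j in((-1,-1),(-1,1),(1,1),(1,-1))])
cv2.imwrite("pics/c6.png",np.hstack(out))
```

```text
[261 124] 211 49
battery_pack [(0.59, [258.8, 121.2], array([0.5458, 0.2307, 0.023 ]))]
pack_pads [(0.88, [258.4, 126.2], array([0.5474, 0.231 , 0.081 ]))]
0.103 [[100.0, 183.0], [302.0, 183.0], [296.0, 433.0], [105.0, 433.0]]
0.111 [[97.0, 181.0], [305.0, 181.0], [299.0, 440.0], [102.0, 440.0]]
[232 283] 182 208
battery_pack [(0.92, [231.6, 298.4], array([0.5485, 0.232 , 0.023 ]))]
pack_pads [(0.78, [231.3, 274.7], array([0.5473, 0.2336, 0.081 ]))]
0.103 [[253.0, 203.0], [252.0, 254.0], [143.0, 255.0], [148.0, 204.0]]
0.111 [[253.0, 189.0], [252.0, 239.0], [142.0, 240.0], [147.0, 190.0]]
```

View pics/c6.png

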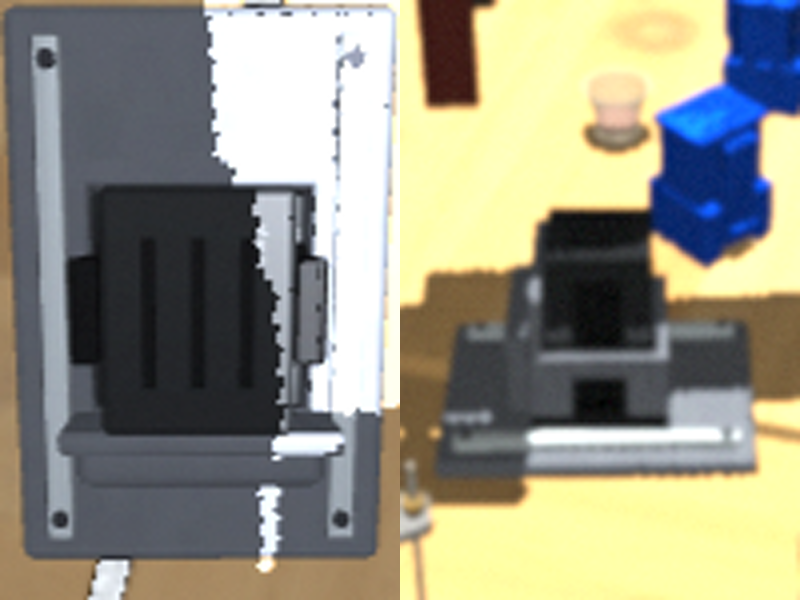

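The wrist crop shows the cap at rows 187–433, where 183–433 is expected when latched. The tabs span 68–326, about 53 mm, so they are sprung out. In the side crop the cap's top edge is at row 210, against 203 expected when latched and 189 if it had popped up. The pack is home, so I'm handing in.

```bash
python3 -c "
from workcell import *
print(job_done())"
```

```text
the job is handed in; nothing more can be done
None
```

The battery pack is out of the control unit and in the charger, upright and latched with both tabs sprung out as far as the last camera views show; the job was handed in at about 17 s, but no verdict came back.

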